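# Sweep the lipping offcuts off the door into the scrap tray

## Task

The cabinet door is about to be stained: sweep the four walnut offcuts off its top, over the end, into the empty grey scrap tray, pushing them along the wood with the fingers and never picking one up. Leave the stain tin, the sanding block and both trays where they are.

Things in the scene. Friction and masses are not known exactly. Their poses are not given: they have to be found in the camera images.
- door: Light wooden slab door with a dark walnut border, 280 mm along its x, 440 mm along its y, 20 mm thick, lying level on two bearers; it does not shift. Origin on the bench below its centre: its top is 85 mm above the origin. Each of its two short ends (y = +220 mm and y = -220 mm) overhangs the near rim of a tray by 15 mm.
- scrap_tray: Empty grey open tray standing on the bench at one end of the door, at its +y or its -y end. 300 mm along its x, 170 mm along its y, 60 mm high, walls and floor 4 mm, 0.9 kg, not fixed. Origin at the centre of its underside; its axes are parallel to the door's. Its rim is 25 mm below the door's top.
- fittings_tray: Blue open tray of the same size (1.1 kg), with one partition, holding brass knobs and steel hinges, at the other end of the door. Not for offcuts. Origin at the centre of its underside.
- offcut1_center (a point): Centre of offcut 1: a dark walnut bar 50 mm long (its x) by 22 mm (its y) by 15 mm high, 10 to 16 g, lying loose on the door, at any yaw, its centre 7.5 mm above the door's top and 85 to 100 mm from the door's long middle line; two lie on each side of that line.
- offcut2_center (a point): Centre of offcut 2: a dark walnut bar 46 mm long (its x) by 22 mm (its y) by 15 mm high, 10 to 16 g, lying loose on the door, at any yaw, its centre 7.5 mm above the door's top and 85 to 100 mm from the door's long middle line; two lie on each side of that line.
- offcut3_center (a point): Centre of offcut 3: a dark walnut bar 42 mm long (its x) by 22 mm (its y) by 15 mm high, 10 to 16 g, lying loose on the door, at any yaw, its centre 7.5 mm above the door's top and 85 to 100 mm from the door's long middle line; two lie on each side of that line.
- offcut4_center (a point): Centre of offcut 4: a dark walnut bar 48 mm long (its x) by 22 mm (its y) by 15 mm high, 10 to 16 g, lying loose on the door, at any yaw, its centre 7.5 mm above the door's top and 85 to 100 mm from the door's long middle line; two lie on each side of that line.
- tin: Small closed steel stain tin with a red band, 60 mm diameter, 50 mm tall, standing on the middle of the door's width (the strip within 10 mm of its y axis). Origin at the centre of its base.
- sanding_block: Cork sanding block, 45 mm (its x) by 70 mm (its y) by 30 mm high, on the same middle strip of the door. Origin at the centre of its underside.
Things that resemble listed ones, but are neither listed nor needed, are in the scene too. What is shaped like the part that bears offcut3_center but orange or yellow is not meant. Leave any purple look-alike of the part that bears offcut2_center alone.

How it is judged:
By the outcome, as a careful person would: the job done as asked, in the order asked, and still so for the second after the job is handed in, with the robot touching nothing.
It also fails if it takes over 72 s, if anything falls off the work surface, if the arm or the gripper's body presses on something with over 40 N, if the wrist force passes 120 N, or if a joint passes its speed limit or range.

## Robot

A 6-joint arm with a two-finger parallel gripper is mounted at the origin on the work surface. World frame = base frame: x ahead of the robot, y to its left, z up, the work surface at z = 0. Lengths are in m, angles in rad, forces in N, time in s.
With the tool pointing down it reaches from about 0.35 to 0.775 m from the base axis. Payload 5.5 kg.
Tool frame: the origin (TCP) lies at the very end of the fingers, on their centre line; the grasp point (between the pads) lies 19 mm behind it; z points along the fingers, y is the line along which they close (so a half turn about z gives the same grasp; the last joint's range is limited). The gripper opens to 85 mm and grips with 20 to 120 N. Pads are 22 mm wide; open, the fingers measure 114 mm over their backs; the gripper's body (76 mm by 85 mm) begins 54 mm behind the grasp point. The pads swing forward as they close: fully open they stand 13 mm farther back than shut.
Start: joints at [-1.459, 0.313, 0.046, 1.304, 0, 1.431], TCP at [0.143, -0.557, 0.231] pointing down, gripper open.
Joint ranges: [-2.76, 2.76], [-0.86, 1.69], [-1.03, 1.26], [-2.2, 2.34], [-1.47, 1.5], [-3.14, 3.14]. Speed limits (rad/s): [2.57, 2.57, 3.14, 3.14, 3.14, 3.14].

## Interface

Orientations are given as a unit quaternion [w, x, y, z].
In Python, from workcell import env, cams, ticket, spotter gives the robot as it stands.
- The arm moves only by the tool jog_arm, never from a script. Its argument "increments" is a list that holds one entry, the list of rows, each a list of 7 numbers: the shift along the tool's x, y, z in units of 0.25 m (1.0 is 0.25 m), then the turn, a rotation vector about the tool's x, y, z in units of 180 degrees (1.0 is 180 degrees), then the closure in counts, from 0 (fully open) to 255 (shut). A call has 1 to 20 rows; each row shifts and turns the commanded pose from where the row before left it, along the tool's axes as they then stand; what a row does not reach is not made up. A row lasts 1/10 s, in which the tool goes at most 50 mm and 8.59 degrees, less where a joint would pass 70% of its speed; a pose out of reach is approached as far as the arm can. A call with a number of a shift or a turn outside -1 to 1 is refused whole. A call with a gripper value outside its range is refused whole. The fingers move at their own pace and stop on an object; "force" is the grip in N (left out, the last holds). Time passes only in rows, so rows that do not move let the fingers close. It gives the time, the measured TCP pose, the force, the opening and the grip force at its end, in the units of the state.
- env.get_state(): the state, without advancing time (a new reading comes with each control period).
- cams.read_camera(name): name is "side" or "top"; returns a dict with "pixels" (420x560x3 uint8, red, green, blue), "fx", "fy", "cx", "cy" (pixels), "xyz" and "attitude" of the camera in the world. Camera axes: x right, y down, z forward; pixel columns grow to the right and rows downward; lengths in m; the calibration is good to about 2 mm. A picture is of the moment at which its call begins. There is no depth.
- ticket.hand_in(): hands the job in; it is judged then, once.
Trained networks look in the newest picture that a camera, given by its name, has taken for a name from the list of things; names that differ only in an ending like _2 or _b are one class to them, and where a whole thing is asked for, a point or a joint stands for the part that bears it (a point fixed in the world has none). Each returns a list of dicts, best first, with "conf" (0 to 1); they miss things now and then, are a little off and sometimes report something else, mostly with a low value. They report only what shows in the picture. A call takes as long as a camera call. They do not tell look-alikes from the thing itself.
- spotter.find_in(target, camera): "uv" ([column, row] in pixels, amid what is visible of it).
- spotter.cut_out(target, camera): "region" (420x560 bool, what is visible of it) and "uv" ([column, row] in pixels, amid what is visible of it).
- spotter.landmark_of(target, camera): "uv" ([column, row] in pixels: a listed point, or the origin of a listed thing).
The state is a dict: "clock": time; "joint_pos": joint angles; "qvel": joint speeds; "tau": joint torques, N m; "tcp_pos": TCP position; "orientation": TCP orientation; "wrist_force": force on the tool from outside, world axes, zero at the start; "ft_torque": the same for the moment, N m; "finger_gap": finger opening in m; "grip_force": force on a finger pad.
Only numpy, scipy, OpenCV 4.12 (cv2) and the standard library are available. Lean on these libraries where they do the work, as an engineer would, in place of code of your own. Each camera call takes 0.05 s, during which the arm holds its last target. There are 200 camera calls.

## Working session

There is one attempt and no reset: what is moved stays moved. The work goes in short steps, Python scripts to look and compute and a tool call to move; the robot and the scene stay as the last step left them, time stands still between calls to the robot, and variables do not carry over. Pictures are saved under pics/ and viewed, at most 10 in all, crops included, and the job is handed in when it is done.

Besides the shell and the picture viewer there is one more tool, called after "Request:" as name([rows], argument=value, ...), one row to a line, values as JSON. jog_arm: Moves the arm, as the interface text tells. Shifts and turns lie within -1 to 1; 1 stands for 0.25 m of shift or 180 degrees of turn. Its arguments: {"type":"object","properties":{"increments":{"type":"array"},"force":{"type":"number"}},"required":["increments"]}

```bash
mkdir -p pics; cat > h.py <<'E'
import numpy as np, cv2
from workcell import env, cams, ticket, spotter
from scipy.spatial.transform import Rotation as R
def rot(q): q=np.array(q,float); return q if q.shape==(3,3) else R.from_quat(q[[1,2,3,0]]).as_matrix()
def back(c,uv,z):
    d=rot(c["attitude"])@np.array([(uv[0]-c["cx"])/c["fx"],(uv[1]-c["cy"])/c["fy"],1]); o=np.array(c["xyz"])
    return o+d*(z-o[2])/d[2]
E
python3 - <<'E'
from h import *
s=env.get_state(); print(s)
for n in("top","side"):
    c=cams.read_camera(n); cv2.imwrite(f"pics/{n}0.png",c["pixels"][:,:,::-1]); print(n,c["xyz"],c["attitude"],c["fx"])
    for t,z in [("door",0),("scrap_tray",0),("fittings_tray",0),("offcut1_center",.0925),("offcut2_center",.0925),("offcut3_center",.0925),("offcut4_center",.0925),("tin",.085),("sanding_block",.085)]:
        print(t,[(round(r["conf"],2),np.round(r["uv"]).tolist(),back(c,r["uv"],z).round(3)[:2].tolist()) for r in spotter.landmark_of(t,n)[:6]])
E
```

```text
{'clock': 0.0, 'joint_pos': array([-1.45858930e+00,  3.14024834e-01,  4.49817588e-02,  1.30358858e+00,
       -2.15685357e-05,  1.43117898e+00]), 'qvel': array([-0.00108073,  0.00092345,  0.00010637, -0.00127696,  0.00142002,
       -0.00124642]), 'tau': array([ 4.53309749e-04, -4.80632758e+01,  2.98531115e+01,  1.92594709e-02,
       -1.80918769e-04, -1.87982494e-05]), 'tcp_pos': array([ 0.14319095, -0.55636329,  0.2303961 ]), 'orientation': array([-9.17727849e-04,  9.92083109e-01,  1.25579710e-01,  1.79311811e-06]), 'wrist_force': array([-0.15703239, -0.11607389, -0.46289979]), 'ft_torque': array([-0.01742024,  0.02206606, -0.01556336]), 'grip_force': 0.0, 'finger_gap': 0.08551792992610716}
top [0.26886891 0.02564086 1.09367794] [-0.07407087  0.71824345 -0.68817724  0.07107701] 448.02898125491
door [(0.91, [302.0, 195.0], [0.544, -0.023])]
scrap_tray [(0.75, [420.0, 196.0], [0.555, -0.319])]
fittings_tray [(0.57, [188.0, 199.0], [0.521, 0.262])]
offcut1_center [(0.68, [269.0, 151.0], [0.624, 0.062])]
offcut2_center [(0.51, [298.0, 275.0], [0.337, -0.016])]
offcut3_center [(0.52, [3
[... 565 characters left out ...]
238.0], [0.543, 0.003])]
scrap_tray [(0.86, [429.0, 303.0], [0.561, -0.313]), (0.55, [218.0, 195.0], [0.537, 0.272])]
fittings_tray [(0.67, [214.0, 199.0], [0.52, 0.263]), (0.41, [307.0, 247.0], [0.53, -0.037])]
offcut1_center [(0.52, [303.0, 180.0], [0.618, 0.059])]
offcut2_center [(0.63, [235.0, 279.0], [0.278, -0.103]), (0.58, [252.0, 212.0], [0.444, 0.037])]
offcut3_center [(0.73, [298.0, 237.0], [0.444, -0.089]), (0.69, [272.0, 310.0], [0.269, -0.202]), (0.66, [296.0, 346.0], [0.241, -0.279])]
offcut4_center [(0.8, [388.0, 214.0], [0.633, -0.158])]
tin [(0.91, [366.0, 237.0], [0.545, -0.172]), (0.25, [306.0, 179.0], [0.636, 0.068])]
sanding_block [(0.58, [285.0, 204.0], [0.523, 0.023])]
```

```bash
python3 -c "
import cv2
a=cv2.imread('pics/top0.png')[110:330,140:460]; cv2.imwrite('pics/top0c.png',cv2.resize(a,(800,550),interpolation=2))"
```

```text
(no output)
```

View pics/top0c.png

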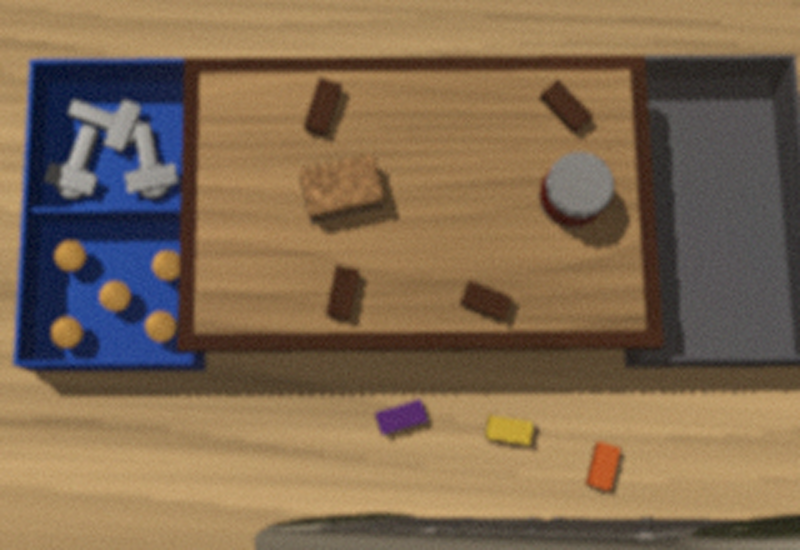

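View pics/side0.png

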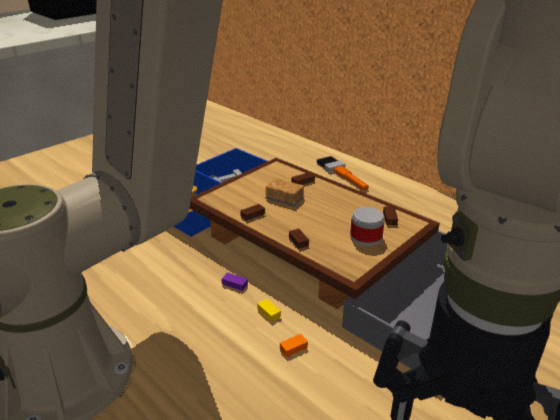

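The picture shows four dark walnut bars on the door. In full-image pixels they are at about (269,152), (367,152), (278,227) and (335,230). These fit the description, being walnut and lying on the door top. The purple (301,277), yellow (344,282) and orange (381,296) look-alikes lie on the bench and stay there. The empty grey tray is on the right, towards world -y, and the crop above is already enlarged enough to confirm this. Next I'll measure the poses.

```bash
cat >> h.py <<'E'
def bars(c):
    """dark blobs inside the door's border -> [centre xy, corners] at bar mid-height"""
    hsv=cv2.cvtColor(c["pixels"],cv2.COLOR_RGB2HSV); m=((hsv[...,2]<95)&(cv2.cvtColor(c["pixels"],cv2.COLOR_RGB2LAB)[...,1]>133)).astype(np.uint8)
    n,l,st,ce=cv2.connectedComponentsWithStats(m); out=[]
    for i in range(1,n):
        if 60<st[i,4]<400 and 215<ce[i,0]<400 and 130<ce[i,1]<250:
            ys,xs=np.where(l==i); p=np.array([back(c,(x,y),.098)[:2] for x,y in zip(xs,ys)])
            (cx,cy),(w,h),a=cv2.minAreaRect((p*1000).astype(np.float32)); out.append((ce[i].round(),cx,cy,w,h,a,cv2.boxPoints(((cx,cy),(w,h),a))/1000))
    return out
E
python3 - <<'E'
from h import *
c=cams.read_camera("top")
K=lambda x,y:back(c,(140+x/2.5,110+y/2.5),.085)[:2]
tl,tr,br,bl=K(184,61),K(643,58),K(662,346),K(179,348)
print("corners",tl,tr,br,bl)
e=(tr+br-tl-bl)/2; print("len",np.linalg.norm(e),"ang",np.degrees(np.arctan2(e[1],e[0]))); e/=np.linalg.norm(e)
f=(tl+tr-bl-br)/2; print("wid",np.linalg.norm(f),np.degrees(np.arctan2(f[1],f[0])))
o=(tl+tr+br+bl)/4; n=np.array([-e[1],e[0]]); print("o",o)
for b in bars(c):
    p=b[6]-o; q=np.array([b[1],b[2]])/1000-o
    print(b[0],np.round(b[1:6],1),"s,lat",q@e,q@n,"ext s",(p@e).min(),(p@e).max(),"lat",(p@n).min(),(p@n).max())
for t,z in(("tin",.135),("sanding_block",.115)):
    r=spotter.cut_out(t,"top")[0]["region"]; ys,xs=np.where(r); p=np.array([back(c,(x,y),z)[:2] for x,y in zip(xs,ys)])-o
    print(t,(p@e).min(),(p@e).max(),(p@n).min(),(p@n).max())
for t,z in(("scrap_tray",0.06),("fittings_tray",0.06)):
    print(t,[((back(c,r["uv"],0)[:2]-o)@e,(back(c,r["uv"],0)[:2]-o)@n) for r in spotter.landmark_of(t,"top")[:1]])
E
```

```text
corners [0.6618452  0.19711498] [ 0.68362961 -0.24063881] [ 0.40765454 -0.25467012] [0.38716613 0.18175953]
len 0.43760246423122273 ang -87.23150858109003
wid 0.27571885877859326 3.0548055180064386
o [ 0.53507387 -0.0291086 ]
[269. 153.] [615.4  60.1  28.7  53.2  73.1] s,lat -0.0851908083679096 0.0845624356728659 ext s -0.10761290478100519 -0.06276870870014756 lat 0.05471317713251506 0.11441168104865601
[366. 153.] [ 626.  -164.    50.1   24.1   44.7] s,lat 0.1391449820098266 0.08429140997080027 ext s 0.11343283483160273 0.16485713161507112 lat 0.05760060238954225 0.11098223318870845
[367. 196.] [ 523.3 -171.2   74.8   30.5   65.7] s,lat 0.14138225605222363 -0.018601110123903815 ext s 0.10112904018973767 0.18163547076660355 lat -0.04919259187205685 0.011990389989842249
[277. 227.] [440.9  35.2  24.6  48.8  79.8] s,lat -0.06873197099149944 -0.09095160661792825 ext s -0.08622124334995367 -0.05124269725571408 lat -0.11750301101624688 -0.06440021143582804
[334. 230.] [438.8 -95.2  48.2  24.8  70.1] s,lat 0.06137414241755066 -0.09932335610420409 ext s 0.03435454893280154 0.08839373580648381 lat -0.1200299107069489 -0.07861677865150538
tin 0.10505521350895222 0.16828588857621182 -0.03935859677903039 0.027008400507688025
sanding_block -0.10531611552230775 -0.035278886656817936 -0.026523106192297634 0.031768513885669945
scrap_tray [(np.float64(0.28968886952687495), np.float64(-0.0015572980430033252))]
fittings_tray [(np.float64(-0.2881739393544295), np.float64(-0.002733993905958675))]
```

Request:
jog_arm([
  [[0,0,0,0,0,-0.0436,215],[0,0,0,0,0,-0.0436,215],[0,0,0,0,0,-0.0436,215],[0,0,0,0,0,-0.0436,215],[0,0,0,0,0,-0.0436,215],[0,0,0,0,0,-0.0436,215],[0,0,0,0,0,-0.0436,215],[0,0,0,0,0,-0.0436,215],[0,0,0,0,0,-0.0436,215],[0,0,0,0,0,-0.0436,215],[0,0,0,0,0,0,215]],
])

```text
clock: 2.35
tcp_pos: [0.1432, -0.5569, 0.2313]
orientation: [0.0, 0.689, 0.725, -0.0]
wrist_force: [-0.2, 0.3, 0.1]
finger_gap: 0.0138
grip_force: 0.0
```

Request:
jog_arm([
  [[0.0837,0.1012,0,0,0,0,215],[0.0837,0.1012,0,0,0,0,215],[0.0837,0.1012,0,0,0,0,215],[0.0837,0.1012,0,0,0,0,215],[0.0837,0.1012,0,0,0,0,215],[0.0837,0.1012,0,0,0,0,215],[0.0837,0.1012,0,0,0,0,215],[0.0837,0.1012,0,0,0,0,215],[0.0837,0.1012,0,0,0,0,215],[0.0837,0.1012,0,0,0,0,215],[0.0837,0.1012,0,0,0,0,215],[0.0837,0.1012,0,0,0,0,215],[0.0837,0.1012,0,0,0,0,215],[0.0837,0.1012,0,0,0,0,215],[0.0837,0.1012,0,0,0,0,215],[0.0837,0.1012,0,0,0,0,215],[0.0837,0.1012,0,0,0,0,215],[0.0837,0.1012,0,0,0,0,215],[0.0837,0.1012,0,0,0,0,215],[0.0837,0.1012,0,0,0,0,215]],
])

```text
clock: 4.35
tcp_pos: [0.6283, -0.1122, 0.2313]
orientation: [0.0, 0.69, 0.724, -0.0]
wrist_force: [0.4, -0.2, 0.5]
finger_gap: 0.0133
grip_force: 0.0
```

Request:
jog_arm([
  [[0,0,0.1,0,0,0,215],[0,0,0.1,0,0,0,215],[0,0,0.1,0,0,0,215],[0,0,0.1,0,0,0,215],[0,0,0.08,0,0,0,215],[0,0,0.04,0,0,0,215],[0,0,0.036,0,0,0,215],[0,0,0,0,0,0,215]],
])

```text
clock: 5.15
tcp_pos: [0.627, -0.1132, 0.0915]
orientation: [-0.001, 0.689, 0.724, -0.0]
wrist_force: [-0.1, -0.1, 0.0]
finger_gap: 0.013
grip_force: 0.0
```

```bash
python3 - <<'E'
from h import *
a=cams.read_camera("top")["pixels"][130:260,300:460]; b=cams.read_camera("side")["pixels"][150:320,240:480]
a=cv2.resize(a,(443,360)); b=cv2.resize(b,(508,360)); a=a[:,150:430]
cv2.imwrite("pics/a1.png",np.hstack([a,b])[:,:,::-1])
E
```

```text
(no output)
```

View pics/a1.png

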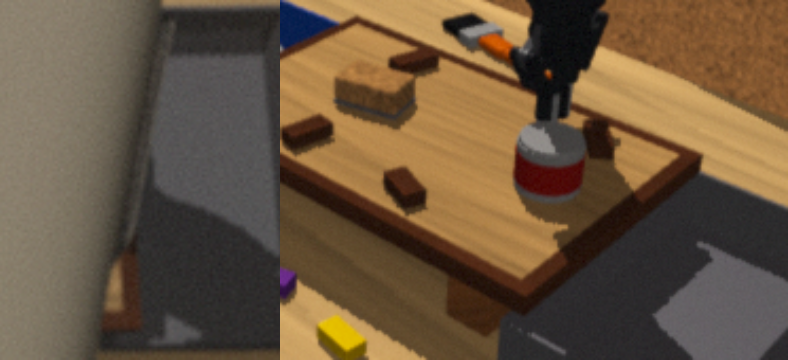

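The arm blocks the top view. In the side view the closed fingers are just behind bar A, clear of the tin. Now I'll push.

Request:
jog_arm([
  [[-0.03,0,0,0,0,0,215],[-0.04,0,0,0,0,0,215],[-0.04,0,0,0,0,0,215],[-0.04,0,0,0,0,0,215],[-0.04,0,0,0,0,0,215],[-0.04,0,0,0,0,0,215],[-0.04,0,0,0,0,0,215],[-0.04,0,0,0,0,0,215],[-0.04,0,0,0,0,0,215],[-0.04,0,0,0,0,0,215]],
])

```text
clock: 6.25
tcp_pos: [0.6323, -0.2115, 0.0922]
orientation: [0.0, 0.689, 0.725, -0.0]
wrist_force: [-0.4, 0.7, -0.2]
finger_gap: 0.0135
grip_force: 0.0
```

```bash
python3 - <<'E'
from h import *
b=cams.read_camera("side")["pixels"][150:320,240:480]
cv2.imwrite("pics/a2.png",cv2.resize(b,(720,510))[:,:,::-1])
E
```

```text
(no output)
```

View pics/a2.png

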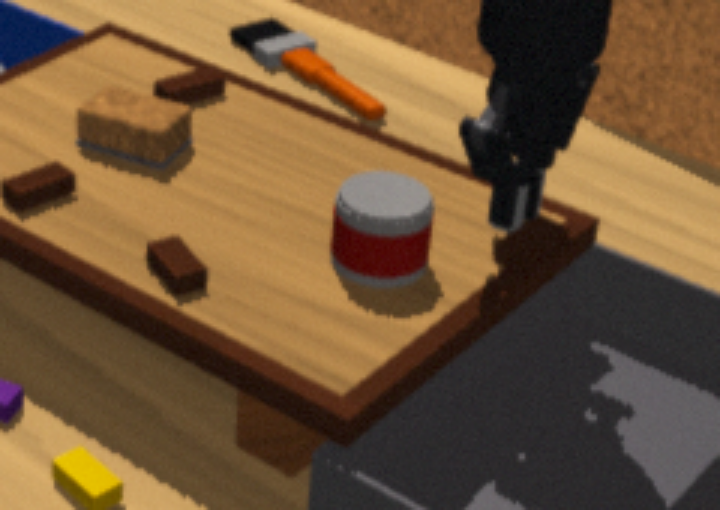

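The bar is squared against the fingers at the border, so I'll push it over, lift and go back behind bar B.

Request:
jog_arm([
  [[-0.04,0,0,0,0,0,215],[-0.04,0,0,0,0,0,215],[-0.04,0,0,0,0,0,215],[-0.04,0,0,0,0,0,215],[-0.04,0,0,0,0,0,215],[-0.04,0,0,0,0,0,215],[-0.04,0,0,0,0,0,215],[0,0,0,0,0,0,215],[0,0,0,0,0,0,215],[0,0,-0.14,0,0,0,215],[0,0,-0.14,0,0,0,215]],
])

```text
clock: 7.4
tcp_pos: [0.6348, -0.2793, 0.1614]
orientation: [-0.002, 0.689, 0.725, -0.0]
wrist_force: [0.6, -0.3, 0.3]
finger_gap: 0.0132
grip_force: 0.0
```

Request:
jog_arm([
  [[0.14,0,0,0,0,0,215],[0.14,0,0,0,0,0,215],[0.14,0,0,0,0,0,215],[0.14,0,0,0,0,0,215],[0.14,0,0,0,0,0,215],[0.14,0,0,0,0,0,215],[0.14,0,0,0,0,0,215],[0.14,0,0,0,0,0,215],[0.14,0,0,0,0,0,215],[0.14,0,0,0,0,0,215],[0.152,0,0,0,0,0,215],[0,0,0,0,0,0,215]],
])

```text
clock: 8.6
tcp_pos: [0.6151, 0.1119, 0.1624]
orientation: [-0.001, 0.687, 0.727, 0.0]
wrist_force: [-0.7, -0.5, 0.0]
finger_gap: 0.0128
grip_force: 0.0
```

```bash
python3 - <<'E'
from h import *
a=cams.read_camera("top")["pixels"][120:270,200:460]; b=cams.read_camera("side")["pixels"][140:360,190:480]
cv2.imwrite("pics/a3.png",np.hstack([cv2.resize(a,(400,300),interpolation=cv2.INTER_CUBIC),cv2.resize(b,(400,300),interpolation=cv2.INTER_CUBIC)])[:,:,::-1])
p=env.get_state()["tcp_pos"][:2]-[.535,-.029]; print("s,lat",p@[.05,-.9987],p@[.9987,.05])
E
```

```text
s,lat -0.1331489041546009 0.08748910305716044
```

View pics/a3.png

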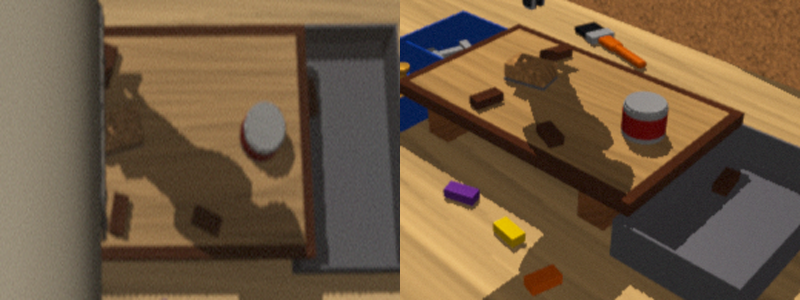

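Bar A lies in the grey tray (right picture, ~(725,182)) and everything else is unchanged. Now bar B.

Request:
jog_arm([
  [[0,0,0.1,0,0,0,215],[0,0,0.1,0,0,0,215],[0,0,0.06,0,0,0,215],[0,0,0.022,0,0,0,215],[0,0,0,0,0,0,215],[-0.03,0,0,0,0,0,215],[-0.04,0,0,0,0,0,215],[-0.04,0,0,0,0,0,215],[-0.04,0,0,0,0,0,215],[-0.04,0,0,0,0,0,215],[-0.04,0,0,0,0,0,215],[-0.04,0,0,0,0,0,215],[-0.04,0,0,0,0,0,215],[-0.04,0,0,0,0,0,215],[-0.04,0,0,0,0,0,215],[-0.04,0,0,0,0,0,215],[-0.04,0,0,0,0,0,215],[-0.04,0,0,0,0,0,215]],
])

```text
clock: 10.5
tcp_pos: [0.6227, -0.0213, 0.0917]
orientation: [0.0, 0.689, 0.725, -0.0]
wrist_force: [0.6, 0.0, 0.2]
finger_gap: 0.0134
grip_force: 0.0
```

```bash
python3 - <<'E'
from h import *
a=cams.read_camera("top")["pixels"][120:270,200:460]; b=cams.read_camera("side")["pixels"][150:300,240:440]
cv2.imwrite("pics/a4.png",np.hstack([cv2.resize(a,(400,300),interpolation=cv2.INTER_CUBIC)[:,200:],cv2.resize(b,(600,450),interpolation=cv2.INTER_CUBIC)[:300]])[:,:,::-1])
p=env.get_state()["tcp_pos"][:2]-[.535,-.029]; print("s,lat",p@[.05,-.9987],p@[.9987,.05])
E
```

```text
s,lat -0.00266678810172513 0.08807740335946837
```

View pics/a4.png

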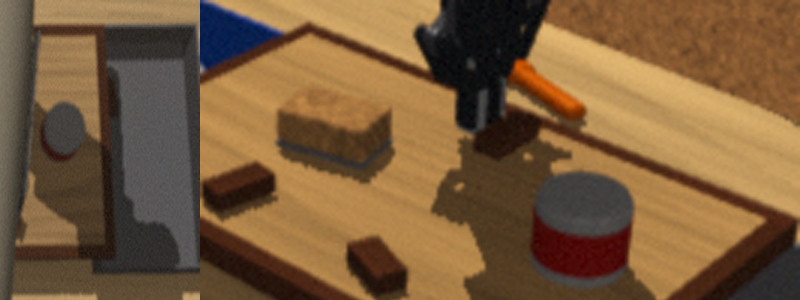

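Bar B is centred and square in front of the fingers, well outside the tin.

Request:
jog_arm([
  [[-0.04,0,0,0,0,0,215],[-0.04,0,0,0,0,0,215],[-0.04,0,0,0,0,0,215],[-0.04,0,0,0,0,0,215],[-0.04,0,0,0,0,0,215],[-0.04,0,0,0,0,0,215],[-0.04,0,0,0,0,0,215],[-0.04,0,0,0,0,0,215],[-0.04,0,0,0,0,0,215],[-0.04,0,0,0,0,0,215],[-0.04,0,0,0,0,0,215],[-0.04,0,0,0,0,0,215],[-0.04,0,0,0,0,0,215],[-0.04,0,0,0,0,0,215],[-0.04,0,0,0,0,0,215],[-0.04,0,0,0,0,0,215],[-0.04,0,0,0,0,0,215],[-0.04,0,0,0,0,0,215],[-0.04,0,0,0,0,0,215],[-0.04,0,0,0,0,0,215]],
])

```text
clock: 12.6
tcp_pos: [0.6328, -0.221, 0.0918]
orientation: [0.0, 0.689, 0.725, -0.0]
wrist_force: [-1.1, 0.8, -0.3]
finger_gap: 0.0135
grip_force: 0.1
```

Request:
jog_arm([
  [[-0.04,0,0,0,0,0,215],[-0.04,0,0,0,0,0,215],[-0.04,0,0,0,0,0,215],[-0.04,0,0,0,0,0,215],[-0.04,0,0,0,0,0,215],[-0.03,0,0,0,0,0,215],[0,0,0,0,0,0,215],[0,0,0,0,0,0,215],[0,0,-0.12,0,0,0,215],[0,0,-0.12,0,0,0,215],[0,0,-0.112,0,0,0,215]],
])

```text
clock: 13.7
tcp_pos: [0.6356, -0.2768, 0.1809]
orientation: [-0.0, 0.689, 0.725, 0.0]
wrist_force: [0.4, -0.2, -0.5]
finger_gap: 0.013
grip_force: 0.0
```

Request:
jog_arm([
  [[0.123,-0.0935,0,0,0,0,215],[0.123,-0.0935,0,0,0,0,215],[0.123,-0.0935,0,0,0,0,215],[0.123,-0.0935,0,0,0,0,215],[0.123,-0.0935,0,0,0,0,215],[0.123,-0.0935,0,0,0,0,215],[0.123,-0.0935,0,0,0,0,215],[0.123,-0.0935,0,0,0,0,215],[0,0,0,0,0,0,215]],
])

```text
clock: 14.6
tcp_pos: [0.4324, -0.0378, 0.1798]
orientation: [-0.002, 0.687, 0.726, -0.0]
wrist_force: [0.2, -0.9, 0.3]
finger_gap: 0.0133
grip_force: 0.0
```

```bash
python3 - <<'E'
from h import *
a=cams.read_camera("top")["pixels"][120:270,200:460]; b=cams.read_camera("side")["pixels"][140:360,190:480]
cv2.imwrite("pics/a5.png",np.hstack([cv2.resize(a,(400,300),interpolation=cv2.INTER_CUBIC),cv2.resize(b,(400,300),interpolation=cv2.INTER_CUBIC)])[:,:,::-1])
p=env.get_state()["tcp_pos"][:2]-[.535,-.029]; print("s,lat",p@[.05,-.9987],p@[.9987,.05])
E
```

```text
s,lat 0.006587344208898618 -0.09912527322214774
```

View pics/a5.png

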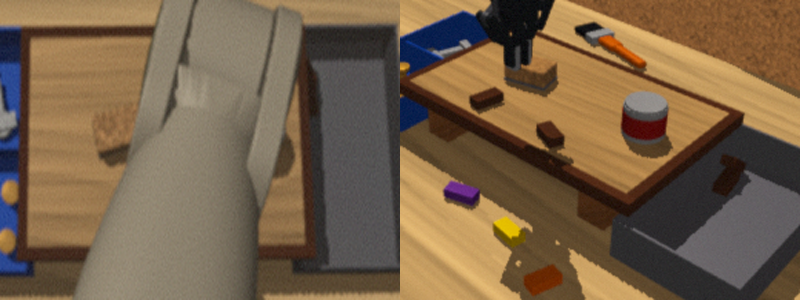

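Both far bars are in the grey tray and the fingers stand above the start point for bar C. Descend and push C.

Request:
jog_arm([
  [[0,0,0.1,0,0,0,215],[0,0,0.1,0,0,0,215],[0,0,0.1,0,0,0,215],[0,0,0.03,0,0,0,215],[0,0,0.022,0,0,0,215],[0,0,0,0,0,0,215],[-0.04,0,0,0,0,0,215],[-0.04,0,0,0,0,0,215],[-0.04,0,0,0,0,0,215],[-0.04,0,0,0,0,0,215],[-0.04,0,0,0,0,0,215],[-0.04,0,0,0,0,0,215],[-0.04,0,0,0,0,0,215],[-0.04,0,0,0,0,0,215],[-0.04,0,0,0,0,0,215],[-0.04,0,0,0,0,0,215]],
])

```text
clock: 16.3
tcp_pos: [0.4416, -0.1421, 0.0917]
orientation: [-0.0, 0.689, 0.725, -0.0]
wrist_force: [0.1, -0.4, 0.1]
finger_gap: 0.0136
grip_force: 0.0
```

```bash
python3 - <<'E'
from h import *
b=cams.read_camera("side")["pixels"][170:320,210:430]
cv2.imwrite("pics/a6.png",cv2.resize(b,(660,450),interpolation=cv2.INTER_CUBIC)[:,:,::-1])
p=env.get_state()["tcp_pos"][:2]-[.535,-.029]; print("s,lat",p@[.05,-.9987],p@[.9987,.05])
E
```

```text
s,lat 0.10965581933586585 -0.09854754587592582
```

View pics/a6.png

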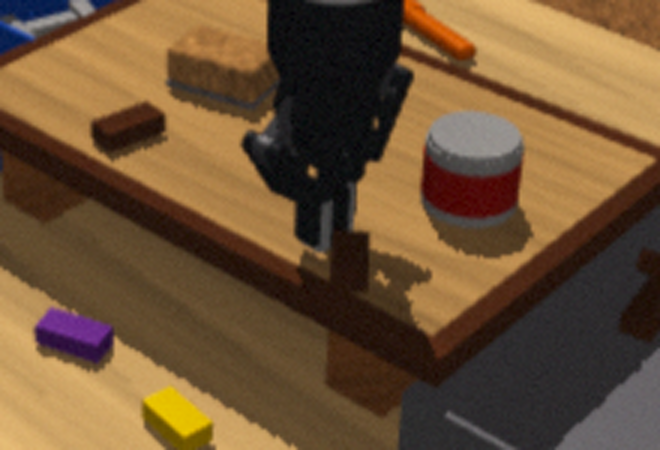

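```bash
python3 - <<'E'
from h import *
c=cams.read_camera("side")
for x,y in [(334,233),(367,235),(366,290),(331,288),(350,260)]:
    p=back(c,(210+x/3,170+y/3),.098)[:2]-[.535,-.029]; print((x,y),"s,lat",(p@[.05,-.9987]).round(3),(p@[.9987,.05]).round(3))
E
```

```text
(334, 233) s,lat 0.115 -0.097
(367, 235) s,lat 0.13 -0.085
(366, 290) s,lat 0.163 -0.128
(331, 288) s,lat 0.147 -0.141
(350, 260) s,lat 0.139 -0.112
```

The side view shows bar C at about (350,260) in the crop, still slanted, with its outer end by the door's long edge at lat -0.14. Before carrying on I'll nudge it inward from outside.

Request:
jog_arm([
  [[0.048,0,0,0,0,0,215],[0,-0.1,0,0,0,0,215],[0,-0.1,0,0,0,0,215],[0,-0.108,0,0,0,0,215],[-0.07,0,0,0,0,0,215],[-0.08,0,0,0,0,0,215],[0,0,0,0,0,0,215],[0,0.04,0,0,0,0,215],[0,0.04,0,0,0,0,215],[0,0.04,0,0,0,0,215],[0,0.04,0,0,0,0,215],[0,0.04,0,0,0,0,215],[0,0.012,0,0,0,0,215],[0,0,0,0,0,0,215],[0,-0.08,0,0,0,0,215],[0,-0.08,0,0,0,0,215],[0,0,0,0,0,0,215]],
])

```text
clock: 18.1
tcp_pos: [0.3763, -0.169, 0.0913]
orientation: [-0.001, 0.689, 0.724, -0.0]
wrist_force: [0.3, -0.3, -0.2]
finger_gap: 0.0133
grip_force: 0.0
```

```bash
python3 - <<'E'
from h import *
b=cams.read_camera("side")["pixels"][170:320,210:430]
cv2.imwrite("pics/a7.png",cv2.resize(b,(660,450),interpolation=cv2.INTER_CUBIC)[:,:,::-1])
p=env.get_state()["tcp_pos"][:2]-[.535,-.029]; print("s,lat",p@[.05,-.9987],p@[.9987,.05])
for n in("side","top"):
  c=cams.read_camera(n)
  for t in("offcut4_center","offcut3_center","offcut2_center"):
    for r in spotter.landmark_of(t,n):
      p=back(c,r["uv"],.0925)[:2]-[.535,-.029]; print(n,t,round(r["conf"],2),np.round(r["uv"]),"s,lat",(p@[.05,-.9987]).round(3),(p@[.9987,.05]).round(3))
E
```

```text
s,lat 0.1326903911573193 -0.16393925642962456
side offcut4_center 0.52 [425. 273.] s,lat 0.285 -0.031
side offcut4_center 0.46 [429. 305.] s,lat 0.331 -0.097
side offcut3_center 0.9 [271. 310.] s,lat 0.157 -0.275
side offcut3_center 0.8 [292. 347.] s,lat 0.233 -0.31
side offcut3_center 0.62 [332. 253.] s,lat 0.135 -0.09
side offcut3_center 0.15 [217. 198.] s,lat -0.166 -0.096
side offcut2_center 0.7 [308. 245.] s,lat 0.088 -0.101
side offcut2_center 0.66 [251. 215.] s,lat -0.064 -0.098
top offcut4_center 0.38 [399. 170.] s,lat 0.216 0.045
top offcut3_center 0.48 [367. 226.] s,lat 0.135 -0.088
top offcut3_center 0.42 [342. 282.] s,lat 0.074 -0.213
top offcut2_center 0.73 [276. 227.] s,lat -0.071 -0.089
top offcut2_center 0.46 [299. 277.] s,lat -0.021 -0.202
```

View pics/a7.png

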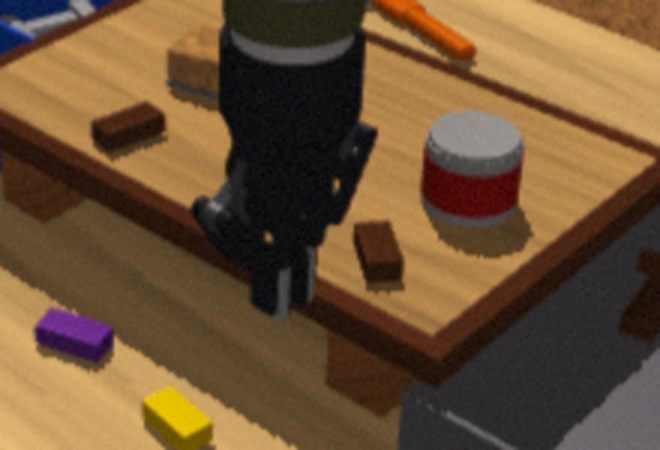

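Bar C is now at lat -0.089, s 0.135, well inside the edge. I'll get behind it and push on.

Request:
jog_arm([
  [[0.09,0,0,0,0,0,215],[0.094,0,0,0,0,0,215],[0,0.08,0,0,0,0,215],[0,0.08,0,0,0,0,215],[0,0.088,0,0,0,0,215],[0,0,0,0,0,0,215],[-0.04,0,0,0,0,0,215],[-0.04,0,0,0,0,0,215],[-0.04,0,0,0,0,0,215],[-0.04,0,0,0,0,0,215],[-0.04,0,0,0,0,0,215],[-0.04,0,0,0,0,0,215],[-0.04,0,0,0,0,0,215]],
])

```text
clock: 19.85
tcp_pos: [0.442, -0.1918, 0.0918]
orientation: [0.0, 0.689, 0.725, -0.0]
wrist_force: [0.3, 0.8, -0.3]
finger_gap: 0.0132
grip_force: 0.0
```

```bash
cat > look.py <<'E'
from h import *
p=env.get_state()["tcp_pos"][:2]-[.535,-.029]; print("tcp s,lat",p@[.05,-.9987],p@[.9987,.05])
for n in("side","top"):
  c=cams.read_camera(n)
  for t in("offcut1_center","offcut3_center","tin","sanding_block","scrap_tray"):
    z={"tin":.085,"sanding_block":.085,"scrap_tray":0}.get(t,.0925)
    for r in spotter.cut_out(t,n) if z==.0925 else spotter.landmark_of(t,n):
      q=back(c,r["uv"],z)[:2]-[.535,-.029]
      o=""
      if "region" in r:
        ys,xs=np.where(r["region"]); P=np.array([back(c,(x,y),.0925)[:2] for x,y in zip(xs,ys)])-[.535,-.029]; l=P@[.9987,.05]; o=(l.min().round(3),l.max().round(3))
      if r["conf"]>.3: print(n,t,round(r["conf"],2),np.round(r["uv"]),"s,lat",(q@[.05,-.9987]).round(3),(q@[.9987,.05]).round(3),o)
E
python3 look.py
```

```text
tcp s,lat 0.15796853262218835 -0.10103116108123553
side offcut1_center 0.61 [431. 259.] s,lat 0.273 0.014 (np.float64(0.002), np.float64(0.026))
side offcut3_center 0.84 [294. 345.] s,lat 0.232 -0.307 (np.float64(-0.328), np.float64(-0.282))
side offcut3_center 0.68 [284. 193.] s,lat -0.077 0.014 (np.float64(-0.027), np.float64(0.069))
side offcut3_center 0.55 [353. 262.] s,lat 0.179 -0.087 (np.float64(-0.111), np.float64(-0.053))
side sanding_block 0.69 [282. 200.] s,lat -0.067 -0.002 
side scrap_tray 0.64 [430. 304.] s,lat 0.287 0.009 
top offcut1_center 0.38 [401. 154.] s,lat 0.222 0.083 (np.float64(0.056), np.float64(0.095))
top offcut3_center 0.41 [410. 140.] s,lat 0.247 0.117 (np.float64(0.056), np.float64(0.14))
top tin 0.93 [368. 187.] s,lat 0.143 0.006 
top tin 0.5 [276. 186.] s,lat -0.072 0.009 
top tin 0.31 [398. 154.] s,lat 0.216 0.085 
top sanding_block 0.57 [276. 189.] s,lat -0.072 0.002
```

Bar C is flush against the fingers (lat -0.087). I'll push it over the end, lift and go behind bar D.

Request:
jog_arm([
  [[-0.04,0,0,0,0,0,215],[-0.04,0,0,0,0,0,215],[-0.04,0,0,0,0,0,215],[-0.04,0,0,0,0,0,215],[-0.04,0,0,0,0,0,215],[-0.04,0,0,0,0,0,215],[-0.04,0,0,0,0,0,215],[-0.04,0,0,0,0,0,215],[-0.04,0,0,0,0,0,215],[-0.04,0,0,0,0,0,215],[0,0,0,0,0,0,215],[0,0,0,0,0,0,215],[0,0,-0.14,0,0,0,215],[0,0,-0.14,0,0,0,215]],
])

```text
clock: 21.85
tcp_pos: [0.4461, -0.2893, 0.1614]
orientation: [-0.002, 0.689, 0.725, -0.0]
wrist_force: [0.5, -1.0, 1.2]
finger_gap: 0.0134
grip_force: 0.0
```

Request:
jog_arm([
  [[0.147,0.004,0,0,0,0,215],[0.147,0.004,0,0,0,0,215],[0.147,0.004,0,0,0,0,215],[0.147,0.004,0,0,0,0,215],[0.147,0.004,0,0,0,0,215],[0.147,0.004,0,0,0,0,215],[0.147,0.004,0,0,0,0,215],[0.147,0.004,0,0,0,0,215],[0.147,0.004,0,0,0,0,215],[0.147,0.004,0,0,0,0,215],[0,0,0,0,0,0,215]],
])

```text
clock: 22.95
tcp_pos: [0.4373, 0.0806, 0.1618]
orientation: [-0.001, 0.687, 0.727, 0.0]
wrist_force: [-0.1, -0.2, 0.3]
finger_gap: 0.0135
grip_force: 0.0
```

```bash
python3 look.py
```

```text
tcp s,lat -0.11436530432713224 -0.09204257428295762
side offcut1_center 0.54 [432. 258.] s,lat 0.273 0.017 (np.float64(0.002), np.float64(0.028))
side offcut3_center 0.85 [272. 309.] s,lat 0.158 -0.272 (np.float64(-0.29), np.float64(-0.26))
side offcut3_center 0.83 [392. 311.] s,lat 0.296 -0.149 (np.float64(-0.17), np.float64(-0.123))
side offcut3_center 0.62 [294. 345.] s,lat 0.233 -0.306 (np.float64(-0.329), np.float64(-0.281))
side tin 0.94 [368. 237.] s,lat 0.146 0.005 
side sanding_block 0.58 [282. 203.] s,lat -0.061 -0.01 
side scrap_tray 0.86 [431. 306.] s,lat 0.291 0.006 
top offcut1_center 0.64 [399. 158.] s,lat 0.217 0.074 (np.float64(0.059), np.float64(0.09))
top offcut1_center 0.56 [282. 187.] s,lat -0.058 0.006 (np.float64(-0.014), np.float64(0.041))
top offcut3_center 0.58 [345. 281.] s,lat 0.079 -0.212 (np.float64(-0.224), np.float64(-0.202))
top offcut3_center 0.46 [382. 295.] s,lat 0.159 -0.241 (np.float64(-0.266), np.float64(-0.224))
top tin 0.74 [371. 188.] s,lat 0.149 0.002 
top sanding_block 0.8 [274. 190.] s,lat -0.077 -0.001 
top scrap_tray 0.55 [419. 198.] s,lat 0.288 -0.001
```

Bar C shows in the tray at side (392,311). Now bar D.

Request:
jog_arm([
  [[0,0,0.1,0,0,0,215],[0,0,0.1,0,0,0,215],[0,0,0.06,0,0,0,215],[0,0,0.02,0,0,0,215],[0,0,0,0,0,0,215],[-0.03,0,0,0,0,0,215],[-0.04,0,0,0,0,0,215],[-0.04,0,0,0,0,0,215],[-0.04,0,0,0,0,0,215],[-0.04,0,0,0,0,0,215],[-0.04,0,0,0,0,0,215],[-0.04,0,0,0,0,0,215],[-0.04,0,0,0,0,0,215],[-0.04,0,0,0,0,0,215],[-0.04,0,0,0,0,0,215],[-0.04,0,0,0,0,0,215],[-0.04,0,0,0,0,0,215]],
])

```text
clock: 25.25
tcp_pos: [0.4444, -0.0413, 0.0917]
orientation: [-0.0, 0.689, 0.725, -0.0]
wrist_force: [-0.3, -0.3, 0.1]
finger_gap: 0.0132
grip_force: 0.0
```

```bash
sed -i 's/"offcut1_center","offcut3/"offcut2_center","offcut3/' look.py; python3 look.py
```

```text
tcp s,lat 0.007769076196716175 -0.09105659625158306
side offcut2_center 0.83 [234. 278.] s,lat 0.057 -0.259 (np.float64(-0.284), np.float64(-0.247))
side offcut2_center 0.52 [292. 230.] s,lat 0.032 -0.084 (np.float64(-0.114), np.float64(-0.054))
side offcut3_center 0.85 [293. 345.] s,lat 0.232 -0.308 (np.float64(-0.329), np.float64(-0.282))
side offcut3_center 0.7 [393. 311.] s,lat 0.298 -0.148 (np.float64(-0.169), np.float64(-0.122))
side offcut3_center 0.55 [270. 308.] s,lat 0.154 -0.273 (np.float64(-0.292), np.float64(-0.258))
side tin 0.96 [368. 238.] s,lat 0.148 0.002 
side sanding_block 0.59 [282. 199.] s,lat -0.071 0.001 
side sanding_block 0.54 [292. 231.] s,lat 0.028 -0.078 
side sanding_block 0.51 [216. 195.] s,lat -0.186 -0.084 
side scrap_tray 0.73 [430. 305.] s,lat 0.29 0.007 
top offcut3_center 0.71 [409. 220.] s,lat 0.231 -0.075 (np.float64(-0.098), np.float64(-0.058))
top offcut3_center 0.7 [384. 297.] s,lat 0.164 -0.246 (np.float64(-0.263), np.float64(-0.227))
top tin 0.63 [368. 186.] s,lat 0.143 0.008 
top sanding_block 0.89 [273. 188.] s,lat -0.078 0.004 
top scrap_tray 0.63 [422. 198.] s,lat 0.293 -0.002
```

D is flush and centred (lat about -0.084), so I'll continue over the end.

Request:
jog_arm([
  [[-0.04,0,0,0,0,0,215],[-0.04,0,0,0,0,0,215],[-0.04,0,0,0,0,0,215],[-0.04,0,0,0,0,0,215],[-0.04,0,0,0,0,0,215],[-0.04,0,0,0,0,0,215],[-0.04,0,0,0,0,0,215],[-0.04,0,0,0,0,0,215],[-0.04,0,0,0,0,0,215],[-0.04,0,0,0,0,0,215],[-0.04,0,0,0,0,0,215],[-0.04,0,0,0,0,0,215],[-0.04,0,0,0,0,0,215],[-0.04,0,0,0,0,0,215],[-0.04,0,0,0,0,0,215],[-0.04,0,0,0,0,0,215],[-0.04,0,0,0,0,0,215],[-0.04,0,0,0,0,0,215],[-0.04,0,0,0,0,0,215],[-0.04,0,0,0,0,0,215]],
])

```text
clock: 27.85
tcp_pos: [0.4546, -0.2411, 0.0918]
orientation: [0.0, 0.689, 0.725, -0.0]
wrist_force: [-0.5, 0.0, 0.4]
finger_gap: 0.0132
grip_force: 0.0
```

Request:
jog_arm([
  [[-0.04,0,0,0,0,0,215],[-0.04,0,0,0,0,0,215],[-0.04,0,0,0,0,0,215],[-0.04,0,0,0,0,0,215],[-0.04,0,0,0,0,0,215],[0,0,0,0,0,0,215],[0,0,0,0,0,0,215],[0,0,-0.14,0,0,0,215],[0,0,-0.14,0,0,0,215],[0,0,-0.14,0,0,0,215],[0,0,-0.14,0,0,0,215],[0.15,0,0,0,0,0,215],[0.15,0,0,0,0,0,215],[0.15,0,0,0,0,0,215],[0.15,0,0,0,0,0,215],[0.15,0,0,0,0,0,215],[0.15,0,0,0,0,0,215],[0.15,0,0,0,0,0,215],[0.15,0,0,0,0,0,215],[0,0,0,0,0,0,215]],
])

```text
clock: 29.85
tcp_pos: [0.4406, 0.0134, 0.2319]
orientation: [-0.001, 0.687, 0.727, 0.0]
wrist_force: [0.2, -1.1, 0.1]
finger_gap: 0.0138
grip_force: 0.0
```

```bash
python3 - <<'E'
from h import *
a=cams.read_camera("top")["pixels"][120:270,200:460]; b=cams.read_camera("side")["pixels"][140:380,190:510]
cv2.imwrite("pics/a8.png",np.hstack([cv2.resize(a,(400,300),interpolation=cv2.INTER_CUBIC),cv2.resize(b,(400,300),interpolation=cv2.INTER_CUBIC)])[:,:,::-1])
E
python3 look.py
```

```text
tcp s,lat -0.04406829075948562 -0.0913663065532426
side offcut2_center 0.84 [376. 307.] s,lat 0.273 -0.159 (np.float64(-0.175), np.float64(-0.128))
side offcut2_center 0.55 [238. 279.] s,lat 0.065 -0.256 (np.float64(-0.28), np.float64(-0.247))
side offcut3_center 0.78 [393. 310.] s,lat 0.296 -0.147 (np.float64(-0.171), np.float64(-0.125))
side offcut3_center 0.71 [293. 346.] s,lat 0.233 -0.308 (np.float64(-0.329), np.float64(-0.283))
side offcut3_center 0.58 [434. 262.] s,lat 0.28 0.01 (np.float64(0.002), np.float64(0.026))
side offcut3_center 0.57 [273. 309.] s,lat 0.158 -0.27 (np.float64(-0.292), np.float64(-0.259))
side tin 0.81 [368. 238.] s,lat 0.147 0.003 
side sanding_block 0.55 [283. 204.] s,lat -0.054 -0.013 
side scrap_tray 0.95 [428. 305.] s,lat 0.286 0.004 
top offcut3_center 0.51 [345. 283.] s,lat 0.079 -0.215 (np.float64(-0.224), np.float64(-0.202))
top offcut3_center 0.47 [384. 295.] s,lat 0.164 -0.241 (np.float64(-0.266), np.float64(-0.224))
top tin 0.95 [366. 189.] s,lat 0.139 0.0 
top sanding_block 0.46 [188. 198.] s,lat -0.275 -0.018 
top scrap_tray 0.81 [419. 196.] s,lat 0.287 0.005
```

View pics/a8.png

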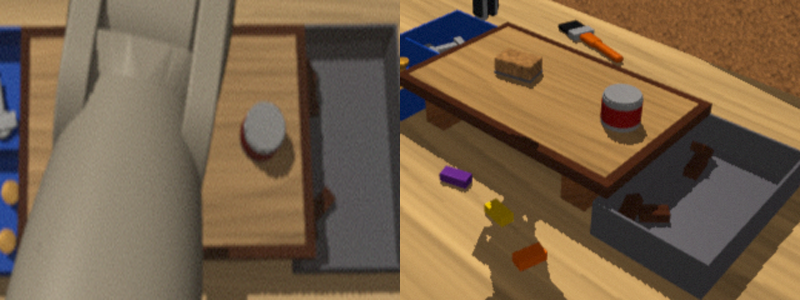

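The final view shows all four bars in the grey tray, two at about (700,160) and two at about (645,210). The door carries only the tin and the sanding block, both where they started, and the robot touches nothing.

```bash
python3 -c "
from workcell import ticket; print(ticket.hand_in())"
```

```text
the job is handed in; nothing more can be done
None
```

All four walnut offcuts were pushed off the door's end into the grey scrap tray, with the tin, sanding block and scrap tray still in place and the fittings tray never approached; the job was handed in at about 30 s.

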